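# Seat the block with the treadle, then start the hold-down screw and keep hold

## Task

First press the spring pedal of the green clamping jig down to its stop, so that its pusher shoves the wooden block home against the fence, and let the pedal up again. Then start the hold-down screw: take its red crank handle, turn it backward (anticlockwise seen from above) until you feel the screw drop off the start of the thread, then turn it forward (clockwise) one full turn and no more. Finish while still gripping the red handle, with the screw standing still; leave the other things on the bench where they are.

Things in the scene. Friction and masses are not known exactly. Their poses are not given: they have to be found in the camera images.
- fixture: green steel clamping jig fixed to the bench, base 160 (x) x 345 (y) x 12 mm; origin at the bench surface, x and y level, z up. In its frame: block channel along y at x = 0, fence face at y = +130 mm, pedal at the -y end, screw axis at x = 0, y = +70 mm; a post behind it (x = 55 to 81 mm) carries the threaded boss, 112 mm high. Only crank and handle stand higher.
- screw_axis (a point): where the upright screw axis passes through the top of the threaded boss (brass ring, 112 mm above the bench); axes as the jig's. The hidden thread start differs each time: the drop comes 0.2 to 0.7 turn backward from the start. A stop in the first thread blocks the screw (unless forced roughly) if it is turned forward before the drop, or backward more than about 0.2 turn after it.
- crank (a joint): angle a of the crank (rad), growing as it is turned forward (clockwise from above, screwing in). At 0 the crank points to the jig's -x: the handle is at screw_axis + 45 mm * (-cos a, +sin a) in the jig's x and y. It stays where it is left (about 1 N at the handle turns it).
- screw (a joint): height of the screw (m), pressed down with about 14 N. Right-hand thread, 8 mm pitch. 0 on the lip of the thread, its highest place. It starts between -1 and -6 mm; turned backward it climbs to about 0, then drops to about -8 mm (the thread drop); turned forward from there it sinks 8 mm a turn, to about -16 mm when started by one turn. It cannot be pulled out.
- handle_center (a point): middle of the red crank handle, an upright round sleeve 22 mm wide, 40 mm tall, 178 mm above the bench when screw = 0. It revolves on its pin and floats 10 mm down and 18 mm up on a light spring (0.45 N/mm), so it can be gripped firmly and led round a level circle while the screw climbs, drops and sinks; the drop changes the vertical force by over 3 N. The crank arm is 11 mm below its lower end.
- pedal (a joint): angle of the pedal (rad): 0 up, at rest; 0.30 fully down at its stop. Its spring takes about 5 N at the pad to begin and 11 N to hold down; it comes back up when let go. It drives the pusher through a linkage.
- pedal_pad (a point): centre of the top of the black rubber pad (52 x 60 mm) on the steel pedal plate; press straight down here, 85 mm from the hinge at the jig's y = -80 mm. It stands about 74 mm above the bench at rest and goes down about 25 mm to the stop.
- block_center (a point): centre of the loose wooden block, 45 (x) x 120 (y) x 30 mm, lying in the channel. Home against the fence its centre is at y = +70 mm in the jig's frame; it starts 10 to 28 mm short of that.
- tape_measure: bystander: black and orange tape measure
- try_square: bystander: try square with a brown stock
- marker: bystander: red and white marker pen with black ends
- sander: bystander: brown sanding block
- chisel: bystander: chisel with a pale wooden handle

How it is judged:
By the outcome, as a careful person would: the job done as asked, in the order asked, and still so for the second after the job is handed in, while the arm keeps its last pose, push and grip.
It also fails if it takes over 64 s, if anything falls off the work surface, if the arm or the gripper's body presses on something with over 40 N, if the wrist force passes 120 N, or if a joint passes its speed limit or range.

## Robot

A 6-joint arm with a two-finger parallel gripper is mounted at the origin on a cart in front of the work surface, level with it; the furniture and walls round the work are solid. World frame = base frame: x ahead of the robot, y to its left, z up, the work surface at z = 0. Lengths are in m, angles in rad, forces in N, time in s.
With the tool pointing down it reaches from about 0.375 to 0.975 m from the base axis. Payload 3.8 kg.
Tool frame: the origin (TCP) lies midway between the tips of the shut fingers; the grasp point (between the pads) lies 19 mm behind it; z points along the fingers, y is the line along which they close (so a half turn about z gives the same grasp; the last joint's range is limited). The gripper opens to 88 mm and grips with 3 to 60 N. Pads are 18 mm wide; open, the fingers measure 123 mm over their backs; the gripper's body (75 mm by 187 mm) begins 45 mm behind the grasp point.
Start: joints at [-1.377, 0.264, 1.604, -0, 1.274, -0.037], TCP at [0.154, -0.657, 0.239] pointing down, gripper open.
Joint ranges: [-2.63, 2.63], [-0.94, 2.18], [0.31, 2.57], [-1.31, 4.45], [0, 2.66], [-2.55, 2.55]. Speed limits (rad/s): [2.57, 2.57, 3.14, 3.14, 3.14, 3.14].

## Interface

Orientations are given as a rotation vector (axis times angle).
In Python, from cell import manip, inverse_kinematics, cams, order gives the robot as it stands. Calls block until the motion is done:
- manip.move_pose(position, orientation): joint-space move of the TCP to a pose.
- manip.move_linear(position, rate=0.15, rot=None): straight line of the TCP; rot=None keeps the orientation; rate is the mean speed in m/s.
- manip.set_joints(angles): joint-space move.
- manip.set_gripper(opening, force=None): finger opening in m; force is the grip in N (None keeps the last); returns when the fingers have stopped.
- manip.dwell(seconds).
- inverse_kinematics(position, orientation): joint angles nearest the present ones, or None.
- manip.state(): the state.
- cams.capture(name): name is "scene" or "side" or "wrist"; returns a dict with "image" (480x640x3 uint8, blue, green, red), "z_map" (480x640 float32, m along the optical axis (not along the pixel's ray), 0 where there is no reading), "intrinsics" (3x3 intrinsics, pixels), "position" and "orientation" of the camera in the world; the wrist camera has in their place "T_tool_cam" (4x4, takes a point from camera to tool coordinates, whose origin is the TCP and whose axes are the flange's). Camera axes: x right, y down, z forward; pixel columns grow to the right and rows downward; lengths in m; the calibration is good to about 2 mm. The wrist camera is an equidistant fisheye: a pixel r from the principal point sees the ray r / f radians off the axis. A picture is of the moment at which its call begins: read the wrist's pose just before it.
A pose or a line that the arm cannot do raises manip.IKError and nothing moves.
- order.close_job(): hands the job in; it is judged then, once.
The state is a dict: "clock": time; "joint_pos": joint angles; "joint_velocities": joint speeds; "tau": joint torques, N m; "tool_pos": TCP position; "tcp_rot": TCP orientation; "contact_force": force on the tool from outside, world axes, zero at the start; "moment": the same for the moment, N m; "gripper_width": finger opening in m; "grasp_force": force on a finger pad.
Only numpy, scipy, OpenCV 4.12 (cv2) and the standard library are available. Lean on these libraries where they do the work, as an engineer would, in place of code of your own. Each camera call takes 0.05 s, during which the arm holds its last target. There are 200 camera calls.

## Working session

There is one attempt and no reset: what is moved stays moved. The work goes in short steps, each a Python script; the robot and the scene stay as the last script left them, time stands still between calls to the robot, and variables do not carry over. Pictures are saved under pics/ and viewed, at most 10 in all, crops included, and the job is handed in when it is done.

```bash
ls; mkdir -p pics
python3 - <<'E'
from cell import manip,cams
import cv2,numpy as np
for n in("scene","side"):
    c=cams.capture(n); cv2.imwrite(f"pics/{n}0.png",c["image"]); np.savez(f"{n}0.npz",**c)
    print(n,c["intrinsics"],c["position"],c["orientation"],(c["z_map"]>0).mean())
s=manip.state();print(s)
E
```

```text
pics
scene [[517.38027575   0.         319.38754777]
 [  0.         517.38027575 240.02375849]
 [  0.           0.           1.        ]] [-0.67756615  0.53603929  0.93048453] [-1.25189799  2.01440111 -1.0981631 ] 0.987763671875
side [[555.39080473   0.         322.21141322]
 [  0.         555.39080473 242.52016848]
 [  0.           0.           1.        ]] [0.19083165 1.10443547 0.84905844] [-0.3903104   2.6219596  -1.45974258] 0.9958268229166667
{'clock': 0.1, 'joint_pos': array([-1.37689496e+00,  2.64662758e-01,  1.60522342e+00, -5.69812484e-06,
        1.27373440e+00, -3.69268303e-02]), 'joint_velocities': array([ 0.00216323, -0.00365901, -0.00343139,  0.00100059,  0.00044607,
        0.00107782]), 'tau': array([-1.00535499e-04, -5.03617966e+01, -3.58070576e+01,  7.30375573e-02,
        2.33339507e-02, -4.65059441e-05]), 'tool_pos': array([ 0.15428285, -0.65646557,  0.23753024]), 'tcp_rot': array([-3.11868408e+00, -3.61549497e-01,  2.58125654e-04]), 'contact_force': array([-0.29970596,  0.11292377, -0.639756  ]), 'moment': array([-0.00033677,  0.00326877, -0.0088301 ]), 'grasp_force': 0.0, 'gripper_width': 0.0878571435225112}
```

View pics/scene0.png

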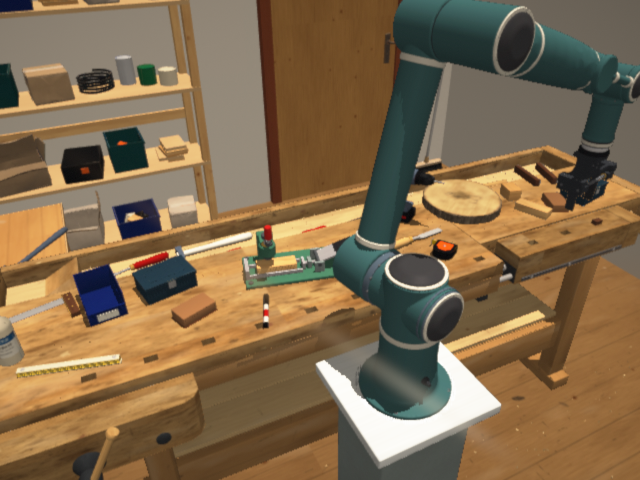

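View pics/side0.png

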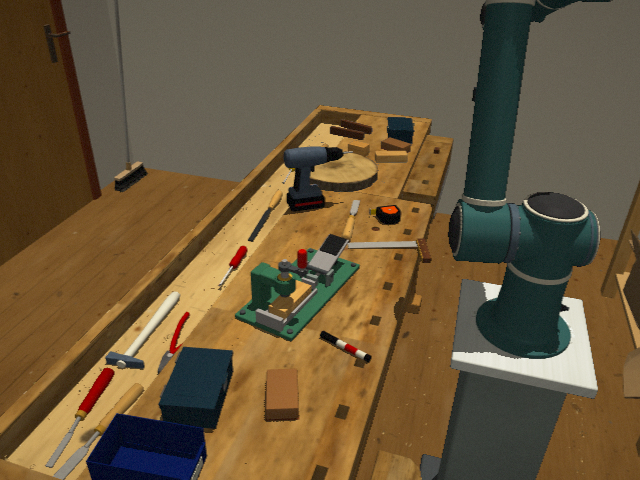

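The scene view shows the red handle at (267,232) and the jig base at (245–345, 240–285). The side view shows the handle at (302,258), pad at (333,245), fence at (270,322) and post at (262,285). So jig +y points to world +y and +x points away from the robot. Next I'll measure from the depth map.

```bash
cat > h.py <<'E'
import numpy as np,cv2
from scipy.spatial.transform import Rotation as R
def cloud(c):
    K=c["intrinsics"];z=c["z_map"];v,u=np.mgrid[:480,:640]
    p=np.stack([(u-K[0,2])/K[0,0]*z,(v-K[1,2])/K[1,1]*z,z],-1)
    return p@R.from_rotvec(c["orientation"]).as_matrix().T+c["position"]
E
python3 - <<'E'
from h import *
for n in("scene","side"):
    c=dict(np.load(f"{n}0.npz")); P=cloud(c); hsv=cv2.cvtColor(c["image"],cv2.COLOR_BGR2HSV)
    H,S,V=[hsv[...,i].astype(int) for i in range(3)]
    roi=np.zeros((480,640),bool)
    if n=="scene": roi[220:292,236:350]=1
    else: roi[230:345,230:365]=1
    g=roi&(H>65)&(H<95)&(S>90)&(V>40)
    base=g&(P[...,2]>0.004)&(P[...,2]<0.02)
    q=P[base][:,:2]; r=cv2.minAreaRect((q*1000).astype(np.float32)); print(n,"base",base.sum(),np.median(P[base][:,2]),r,cv2.boxPoints(r).round().tolist())
    red=roi&((H<8)|(H>172))&(S>150)&(V>60)&(P[...,2]>0.1)
    q=P[red]; print(" red",red.sum(),q.mean(0),q.min(0),q.max(0))
    v,u=np.nonzero(red);print(" px",u.mean(),v.mean(),u.min(),u.max(),v.min(),v.max())
    pad=roi&(V<60)&(P[...,2]>0.05)&(P[...,2]<0.09)
    if n=="side":
        q=P[pad];print(" pad",pad.sum(),q.mean(0),q.min(0),q.max(0),cv2.minAreaRect((q[:,:2]*1000).astype(np.float32)))
    w=roi&(H>8)&(H<30)&(S>60)&(P[...,2]>0.03)&(P[...,2]<0.06)
    q=P[w]; print(" wood",w.sum(),q.mean(0),q.min(0),q.max(0))
    po=g&(P[...,2]>0.1)&(P[...,2]<0.125);q=P[po];print(" post",len(q),q.mean(0),q.min(0),q.max(0))
    i=c["image"]; a=(slice(215,295),slice(230,355)) if n=="scene" else (slice(225,345),slice(225,370))
    cv2.imwrite(f"pics/{n}crop.png",cv2.resize(i[a],None,fx=4,fy=4,interpolation=cv2.INTER_CUBIC))
E
```

```text
scene base 688 0.011838906257843618 ((539.29296875, 55.18989562988281), (256.7496032714844, 164.0742950439453), 73.16793823242188) [[424.0, -44.0], [581.0, -91.0], [655.0, 154.0], [498.0, 202.0]]
 red 95 [0.48145019 0.14390721 0.18837761] [-0.67756615  0.12971843  0.15766313] [0.50726386 0.53603929 0.93048453]
 px 267.38947368421054 232.5157894736842 264 271 226 239
 wood 475 [0.53298737 0.10987808 0.04042868] [0.49702628 0.04475704 0.03010569] [0.62127503 0.20567132 0.05892304]
 post 96 [0.55333247 0.13463784 0.10771758] [0.51660186 0.1085601  0.10092062] [0.62183115 0.15419989 0.11325172]
side base 2076 0.011160375564804481 ((535.3411254882812, 32.3436279296875), (348.79742431640625, 161.9232940673828), 76.50001525878906) [[416.0, -118.0], [573.0, -156.0], [655.0, 183.0], [497.0, 221.0]]
 red 165 [0.4942561  0.15619859 0.1867116 ] [0.19083165 0.12860741 0.15459798] [0.50851963 1.10443547 0.84905844]
 px 301.1939393939394 258.2181818181818 234 306 246 268
 pad 645 [0.53490751 0.01929244 0.07343558] [ 0.45994921 -0.13093286  0.05025014] [0.62699348 0.15690844 0.08999218] ((521.3875732421875, 18.842727661132812), (301.70648193359375, 101.2828140258789), 65.99862670898438)
 wood 611 [0.53472069 0.11772301 0.03985479] [ 0.46720297 -0.06514424  0.03029603] [0.57305755 0.19757801 0.05649066]
 post 444 [0.57788851 0.12896136 0.1074531 ] [0.51875    0.09217361 0.10000151] [0.62477733 0.15688862 0.11378664]
```

View pics/sidecrop.png

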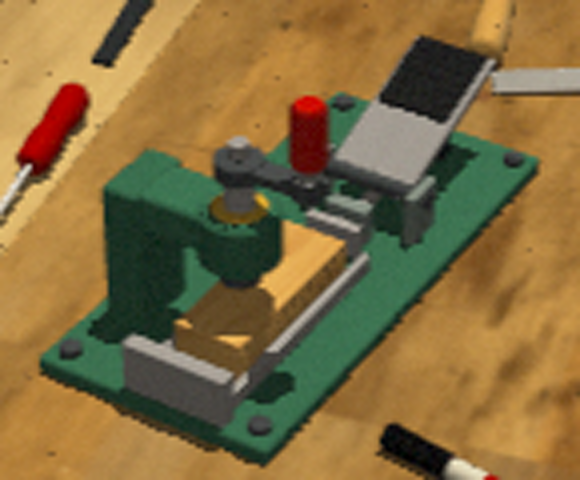

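```bash
cat >> h.py <<'E'
O=np.array([.535,.032]);yaw=np.radians(-13.5)
def tojig(p): 
    d=np.asarray(p,float).copy(); xy=d[...,:2]-O; c,s=np.cos(yaw),np.sin(yaw)
    d[...,0]=c*xy[...,0]+s*xy[...,1]; d[...,1]=-s*xy[...,0]+c*xy[...,1]; return d
def toworld(p):
    p=np.asarray(p,float);c,s=np.cos(yaw),np.sin(yaw)
    return np.array([O[0]+c*p[0]-s*p[1],O[1]+s*p[0]+c*p[1],p[2]])
# tool down, closing axis (tool y) at world angle t
def down(t):
    y=np.array([np.cos(t),np.sin(t),0]);z=np.array([0,0,-1.]);return R.from_matrix(np.column_stack([np.cross(y,z),y,z])).as_rotvec()
E
python3 - <<'E'
from h import *
from cell import manip,cams
for n in("scene","side"):
    c=dict(np.load(f"{n}0.npz")); P=cloud(c); J=tojig(P); ok=c["z_map"]>0
    hsv=cv2.cvtColor(c["image"],cv2.COLOR_BGR2HSV);H,S,V=[hsv[...,i].astype(int) for i in range(3)]
    roi=ok&(abs(J[...,0])<.1)&(abs(J[...,1])<.23)&(J[...,2]>.003)&(J[...,2]<.25)
    f=lambda nm,m:print(n,nm,m.sum(),*(np.percentile(J[m],k,axis=0).round(4) for k in(2,50,98))) if m.any() else 0
    f("red",roi&((H<8)|(H>172))&(S>150)&(J[...,2]>.13))
    f("pad",roi&(V<55)&(J[...,1]<-.11)&(J[...,2]>.05))
    f("fence",roi&(S<70)&(J[...,1]>.11)&(J[...,2]>.014)&(J[...,2]<.08))
    f("boss",roi&(H>65)&(H<95)&(J[...,2]>.095))
    f("brass",roi&(H>15)&(H<35)&(S>100)&(J[...,2]>.09))
    f("hub",roi&(S<80)&(J[...,2]>.12))
    f("wood",roi&(H>8)&(H<30)&(S>80)&(J[...,2]>.035)&(J[...,2]<.06)&(abs(J[...,0])<.03))
    t=ok&(P[...,2]>.15)&(P[...,2]<.4)&(P[...,0]>.3)&(P[...,0]<1)&(P[...,1]>-.6)&(P[...,1]<.4)
    print("tall",P[t].min(0),P[t].max(0))
print(np.degrees(manip.state()["joint_pos"]))
p=manip.state()["tool_pos"].copy(); r0=manip.state()["tcp_rot"];print(R.from_rotvec(r0).as_matrix())
from cell import inverse_kinematics as ik
for t in (yaw,yaw+np.pi,yaw+np.pi/2,yaw-np.pi/2):print(t,ik(toworld([0,.03,.42]),down(t)))
E
```

```text
scene red 94 [-0.072   0.086   0.1589] [-0.0659  0.0947  0.1809] [-0.0548  0.1043  0.1956]
scene pad 42 [-0.0267 -0.1407  0.0669] [-0.005  -0.1206  0.0721] [ 0.0063 -0.1114  0.0794]
scene fence 216 [-0.0707  0.1136  0.0142] [-0.0397  0.1549  0.0234] [0.0639 0.1675 0.0495]
scene boss 156 [-0.068   0.0789  0.0958] [-0.0299  0.1062  0.1082] [0.0572 0.1188 0.1436]
scene brass 28 [-0.0444  0.071   0.0906] [-0.0155  0.1028  0.1098] [0.0507 0.1158 0.1264]
scene hub 64 [-0.0692  0.0843  0.1221] [-0.0604  0.1005  0.1434] [-0.0047  0.1095  0.1532]
scene wood 290 [-0.0292  0.0153  0.0378] [-0.0128  0.0719  0.0424] [0.0084 0.1302 0.0463]
tall [ 0.48601437 -0.50113989  0.15004331] [0.63416829 0.14852012 0.19675506]
side red 163 [-0.07    0.0906  0.1564] [-0.0629  0.102   0.1796] [-0.0528  0.107   0.1957]
side pad 293 [-0.0377 -0.1623  0.0634] [-0.0143 -0.134   0.0749] [ 0.0102 -0.1109  0.0841]
side fence 485 [-0.0645  0.1162  0.0144] [-0.0216  0.1663  0.0297] [0.0652 0.1708 0.0475]
side boss 584 [-0.0563  0.0768  0.0958] [0.0162 0.1079 0.108 ] [0.0626 0.1219 0.1435]
side brass 79 [-0.0379  0.0733
[... 198 characters left out ...]
  0.0941  0.0409] [0.0065 0.1339 0.0444]
tall [ 0.488523   -0.50463957  0.15002144] [0.72949337 0.15132562 0.20024529]
[-7.88902702e+01  1.51640590e+01  9.19725274e+01 -3.26478505e-04
  7.29796056e+01 -2.11575153e+00]
[[ 9.73476882e-01  2.28785058e-01 -3.96105740e-04]
 [ 2.28785390e-01 -9.73474853e-01  1.98887813e-03]
 [ 6.94266214e-05 -2.02675009e-03 -9.99997944e-01]]
-0.23561944901923448 [ 6.67188152e-02 -4.16480455e-02  1.61541510e+00 -8.88178420e-16
  1.56782560e+00  3.02338264e-01]
2.9059732045705586 None
1.335176877775662 [ 0.06671882 -0.04164805  1.6154151   0.          1.5678256  -1.26845806]
-1.806415775814131 [ 0.06671882 -0.04164805  1.6154151   0.          1.5678256   1.87313459]
```

The jig origin is off-centre in the base, by about (-13, +30) mm in the base-centred frame, judging from the pad, fence and block. I'll go above it and check with the wrist camera.

```bash
sed -i 's/^O=.*/yaw=np.radians(-13.5);_c,_s=np.cos(yaw),np.sin(yaw);O=np.array([.535,.032])+np.array([_c*-.013-_s*.03,_s*-.013+_c*.03])/' h.py
cat >> h.py <<'E'
def wray(c,st,uv):  # wrist camera rays in world
    K=c["intrinsics"];uv=np.asarray(uv,float).reshape(-1,2);d=(uv-[K[0,2],K[1,2]])/[K[0,0],K[1,1]]
    th=np.linalg.norm(d,axis=1);k=np.sin(th)/np.maximum(th,1e-9)
    r=np.column_stack([d*k[:,None],np.cos(th)])
    Rw=R.from_rotvec(st["tcp_rot"]).as_matrix();T=c["T_tool_cam"]
    return st["tool_pos"]+Rw@T[:3,3], r@(Rw@T[:3,:3]).T
def plane(o,r,z): return o+r*((z-o[2])/r[:,2])[:,None]
def wcloud(c,st):
    v,u=np.mgrid[:480,:640];K=c["intrinsics"];o,r=wray(c,st,np.column_stack([u.ravel(),v.ravel()]))
    Rw=R.from_rotvec(st["tcp_rot"]).as_matrix();f=Rw@c["T_tool_cam"][:3,2]
    P=o+r*(c["z_map"].ravel()/(r@f))[:,None];return P.reshape(480,640,3)
E
python3 - <<'E'
from h import *
from cell import manip,cams
p=manip.state()["tool_pos"].copy();p[2]=.4
manip.move_linear(p,rate=.3)
manip.move_pose(toworld([0,-.03,.40]),down(yaw))
s=manip.state();c=cams.capture("wrist");print(s["clock"],s["tool_pos"],c["T_tool_cam"],c["intrinsics"],(c["z_map"]>0).mean())
np.savez("w1.npz",**c,tool_pos=s["tool_pos"],tcp_rot=s["tcp_rot"]);cv2.imwrite("pics/w1.png",c["image"])
d=c;P=wcloud(c,s);J=tojig(P);ok=c["z_map"]>0
hsv=cv2.cvtColor(c["image"],cv2.COLOR_BGR2HSV);H,S,V=[hsv[...,i].astype(int) for i in range(3)]
roi=ok&(abs(J[...,0])<.11)&(abs(J[...,1])<.23)&(J[...,2]>.003)&(J[...,2]<.25)
v,u=np.mgrid[:480,:640]
f=lambda nm,m:print(nm,m.sum(),*(np.percentile(J[m],k,axis=0).round(4) for k in(2,50,98)),u[m].mean(),v[m].mean()) if m.any() else 0
f("red",roi&((H<8)|(H>172))&(S>150)&(J[...,2]>.13))
f("redtop",roi&((H<8)|(H>172))&(S>150)&(J[...,2]>.185))
f("pad",roi&(V<55)&(J[...,1]<-.10)&(J[...,2]>.05))
f("fence",roi&(S<70)&(J[...,1]>.1)&(J[...,2]>.025)&(J[...,2]<.08))
f("brass",roi&(H>15)&(H<35)&(S>100)&(J[...,2]>.09))
f("hub",roi&(S<80)&(J[...,2]>.12))
f("wood",roi&(H>8)&(H<30)&(S>80)&(J[...,2]>.035)&(J[...,2]<.06)&(abs(J[...,0])<.03))
b=roi&(H>65)&(H<95)&(S>90)&(J[...,2]<.02)
r=cv2.minAreaRect((P[b][:,:2]*1000).astype(np.float32));print(r,cv2.boxPoints(r).tolist(), tojig(np.c_[cv2.boxPoints(r)/1000,np.zeros(4)]))
E
```

```text
3.55 [0.52251539 0.03434613 0.39993292] [[-5.06211209e-04 -9.59758830e-01 -2.80825090e-01  7.29222585e-02]
 [ 9.99999724e-01 -3.33351175e-04 -6.63310874e-04  1.25005912e-07]
 [ 5.43005095e-04 -2.80825349e-01  9.59758735e-01 -1.47168647e-01]
 [ 0.00000000e+00  0.00000000e+00  0.00000000e+00  1.00000000e+00]] [[371.64829954   0.         314.83335208]
 [  0.         371.64829954 232.60798901]
 [  0.           0.           1.        ]] 0.9779622395833333
red 420 [-0.0531  0.0541  0.1679] [-0.0423  0.0632  0.195 ] [-0.0338  0.0724  0.197 ] 269.4095238095238 105.54285714285714
redtop 381 [-0.0532  0.0542  0.189 ] [-0.0429  0.0635  0.1952] [-0.0343  0.0728  0.1971] 268.4724409448819 105.14698162729658
pad 1035 [-0.0221 -0.1901  0.0673] [ 0.0014 -0.1633  0.0759] [ 0.0222 -0.1396  0.0851] 315.43574879227054 280.31111111111113
fence 608 [-0.0326  0.1059  0.0251] [0.0011 0.1288 0.0465] [0.0335 0.1362 0.049 ] 315.34375 64.30263157894737
brass 119 [-0.0158  0.0425  0.1073] [0.0015 0.0526 0.1126] [0.0815 0.0905 0.1459] 319.70588235294116 113.91596638655462
hub 879 [-0.0339  0.0539  0.1421] [-0.006   0.065   0.1457] [0.0131 0.0779 0.1563] 306.7804323094426 105.64391353811149
wood 1673 [-0.0212 -0.0168  0.0412] [0.0003 0.0162 0.0431] [0.0218 0.1007 0.045 ] 314.9187089061566 141.85116557083083
((536.7500610351562, 29.954849243164062), (338.8019714355469, 155.051025390625), 76.33537292480469) [[421.39990234375, -116.33676147460938], [572.062255859375, -152.96575927734375], [652.1002197265625, 176.2464599609375], [501.4378662109375, 212.87545776367188]] [[-0.0628328  -0.20075763  0.        ]
 [ 0.09221762 -0.20120312  0.        ]
 [ 0.09319105  0.13759742  0.        ]
 [-0.06185937  0.13804292  0.        ]]
```

View pics/w1.png

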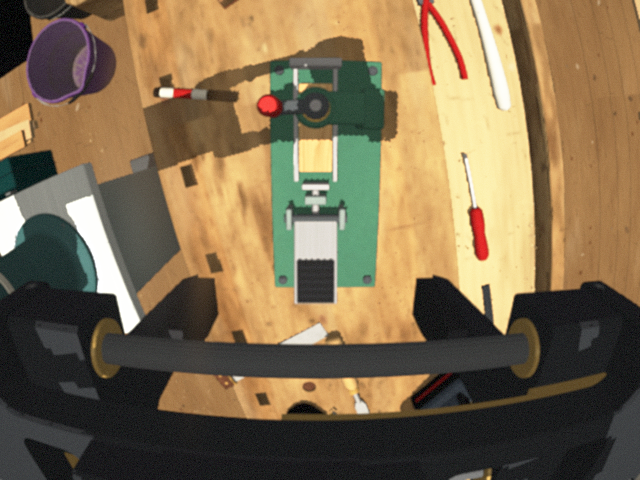

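The wrist view shows the handle top at (268,105), hub at (316,105), pad at (315,280) and fence at (315,64). This agrees with the frame: the pad is at jig (0, -165, 75) mm. I'll press the pedal now.

Run:
```python
from h import *
from cell import manip,cams
manip.set_gripper(0.0,20)
manip.move_pose(toworld([0,-.165,.12]),down(yaw))
manip.move_linear(toworld([0,-.165,.085]),rate=.15)
b=manip.state()["contact_force"];print("bias",b)
z=.078;s=0
while z>.040:
    manip.move_linear(toworld([0,-.165,z]),rate=.06);s=manip.state();f=s["contact_force"]-b
    print(round(z,4),s["tool_pos"][2].round(4),f.round(1))
    if f[2]>24: break
    z-=.004 if z>.056 else .0015
manip.dwell(.4)
c=cams.capture("side");P=cloud(c);J=tojig(P);print("f",manip.state()["contact_force"]-b)
cv2.imwrite("pics/side1.png",cv2.resize(c["image"][215:345,215:375],None,fx=4,fy=4))
manip.move_linear(toworld([0,-.165,.10]),rate=.1);manip.move_linear(toworld([0,-.165,.2]),rate=.3)
print(manip.state()["clock"])
```

```text
bias [ 0.29349315 -0.47586661  0.52801   ]
0.078 0.0786 [-0.1  1.1  0.3]
0.074 0.0747 [ 0.6 -0.7  2.6]
0.07 0.0706 [ 1.3 -0.7  3.4]
0.066 0.0665 [ 0.7 -0.9  5.2]
0.062 0.0627 [ 0.8 -1.4  5.7]
0.058 0.0588 [-0.8 -4.1  6. ]
0.054 0.055 [-0.3 -4.   6.3]
0.0525 0.0536 [-0.9 -5.5  7.7]
0.051 0.0521 [-1.3 -6.4  8.9]
0.0495 0.0507 [-0.8 -7.1  8.8]
0.048 0.0499 [-4.8 -7.4 13.2]
0.0465 0.0496 [-8.1 -5.5 23.4]
0.045 0.0494 [-13.2  -4.2  33.7]
f [-12.2470355   -4.1248762   33.45855416]
11.3667
```

Run:
```python
from h import *
from cell import manip,cams
manip.move_pose(toworld([-.02,.09,.33]),down(yaw));manip.dwell(.2)
s=manip.state();c=cams.capture("wrist");print(s["clock"],s["tool_pos"])
P=wcloud(c,s);J=tojig(P);ok=c["z_map"]>0
hsv=cv2.cvtColor(c["image"],cv2.COLOR_BGR2HSV);H,S,V=[hsv[...,i].astype(int) for i in range(3)]
roi=ok&(abs(J[...,0])<.11)&(abs(J[...,1])<.23)&(J[...,2]>.003)&(J[...,2]<.25)
v,u=np.mgrid[:480,:640]
def f(nm,m,z=None):
    print(nm,m.sum(),*(np.percentile(J[m],k,axis=0).round(4) for k in(2,50,98)),u[m].mean().round(1),v[m].mean().round(1))
    if z:
        cn=max(cv2.findContours(m.astype(np.uint8),0,2)[0],key=cv2.contourArea).reshape(-1,2);o,r=wray(c,s,cn);q=tojig(plane(o,r,z))
        (x,y),rad=cv2.minEnclosingCircle((q[:,:2]*1000).astype(np.float32));print("  circle",x,y,rad,"mean",q.mean(0)*1000)
f("redtop",roi&((H<8)|(H>172))&(S>150)&(J[...,2]>.188),.195)
f("hub",roi&(S<80)&(J[...,2]>.12),.145)
f("hubR",roi&(S<80)&(J[...,2]>.12)&(J[...,0]>-.014))
f("brass",roi&(H>15)&(H<35)&(S>100)&(J[...,2]>.1)&(abs(J[...,0])<.03),.112)
f("wood",roi&(H>8)&(H<30)&(S>80)&(J[...,2]>.035)&(J[...,2]<.06)&(abs(J[...,0])<.03))
f("fence",roi&(S<70)&(J[...,1]>.1)&(J[...,2]>.035)&(J[...,2]<.08))
f("pad",roi&(V<55)&(J[...,1]<-.12)&(J[...,2]>.05))
cv2.imwrite("pics/w2.png",cv2.resize(c["image"][60:310,200:450],None,fx=2.4,fy=2.4))
```

```text
12.675 [0.53072061 0.15505467 0.32898646]
redtop 527 [-0.0532  0.0559  0.1895] [-0.044   0.0658  0.1952] [-0.0348  0.0743  0.1969] 285.4 248.7
  circle -44.1281623840332 65.96782684326172 11.32183837890625 mean [-44.08621232  67.18628481 195.        ]
hub 1247 [-0.0453  0.0545  0.1393] [-0.0073  0.0677  0.1456] [0.0131 0.0793 0.1564] 325.8 230.1
  circle -17.99214744567871 68.02488708496094 33.25233459472656 mean [-14.04919347  67.59804718 145.        ]
hubR 787 [-0.0137  0.0539  0.1403] [-1.000e-04  6.810e-02  1.466e-01] [0.0136 0.0796 0.1565] 337.0 230.2
brass 270 [-0.0152  0.0533  0.1107] [-0.0012  0.0761  0.113 ] [0.015  0.0817 0.1386] 334.3 213.8
  circle 0.012937329709529877 67.16255950927734 16.29461669921875 mean [ -1.04531012  73.7034415  112.        ]
wood 1820 [-0.0215  0.0078  0.0415] [-0.0009  0.0968  0.0432] [0.0219 0.1239 0.0449] 331.9 192.3
fence 655 [-0.0329  0.1249  0.0435] [0.0004 0.1321 0.0469] [0.034  0.1379 0.0488] 333.1 152.7
pad 388 [-0.0222 -0.1901  0.075 ] [-0.006  -0.176   0.0802] [ 0.0092 -0.1618  0.085 ] 325.5 388.8
```

View pics/w2.png

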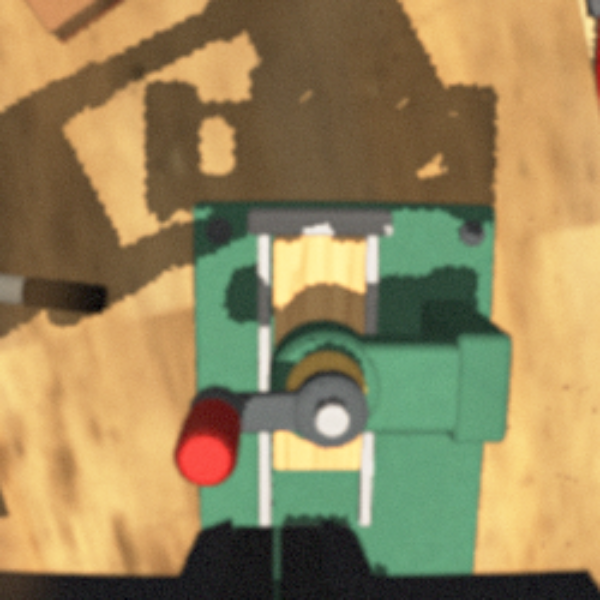

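The block is home: its wood meets the fence in the crop at about (318,240). The handle is at jig (-44, 66) mm and the axis at about (0.5, 67) mm, so a ≈ -0.03, with the top at 195.5 mm. Next I'll grip the handle and turn backward, watching Fz.

```bash
cat > turn.py <<'E'
from h import *
from cell import manip
C=np.array([.0005,.0672])
rot=down(yaw+np.pi/2)
def at(a,z,C=C,r=.045): return toworld([C[0]-r*np.cos(a),C[1]+r*np.sin(a),z])
def jf(b):
    s=manip.state();f=s["contact_force"]-b;c,q=np.cos(yaw),np.sin(yaw)
    p=tojig(s["tool_pos"]);a=np.arctan2(p[1]-C[1],-(p[0]-C[0]))
    fj=np.array([c*f[0]+q*f[1],-q*f[0]+c*f[1],f[2]])
    er=np.array([-np.cos(a),np.sin(a)]);et=np.array([np.sin(a),np.cos(a)])
    return s,a,fj[:2]@er,fj[:2]@et,f[2]
E
python3 - <<'E'
from turn import *
import json
a0=-.045;Z=.1590
manip.set_gripper(.056,25)
manip.move_pose(at(a0,.25),rot);manip.move_linear(at(a0,Z),rate=.12);manip.dwell(.2)
b=manip.state()["contact_force"];manip.set_gripper(.0,25)
s=manip.state();print("grip",s["gripper_width"],s["grasp_force"],s["contact_force"]-b,s["tool_pos"],at(a0,Z),s["clock"])
a=a0;fz=[];drop=False
for i in range(12):
    a-=np.radians(5);manip.move_linear(at(a,Z),rate=.05);s,am,fr,ft,z=jf(b);fz.append(z)
    print(i,round(a,3),round(am,3),"fr %.1f ft %.1f fz %.2f"%(fr,ft,z),s["clock"])
    if np.hypot(fr,ft)>15 or (i>1 and fz[-2]-z>2): print("STOP");break
json.dump(dict(a=a,b=list(b)),open("st.json","w"))
E
```

```text
grip 0.020956488731455166 24.999917512759566 [ 1.52466187 -0.66738622  0.41223886] [0.50122727 0.13767202 0.15886764] [0.50135135 0.13795845 0.159     ] 16.8
0 -0.132 -0.127 fr -0.8 ft 1.7 fz -0.04 17.05
1 -0.22 -0.221 fr -1.0 ft 1.9 fz 0.18 17.3
2 -0.307 -0.314 fr -0.0 ft 2.8 fz 0.75 17.55
3 -0.394 -0.404 fr 1.2 ft 2.6 fz -0.68 17.8
4 -0.481 -0.488 fr 1.0 ft 1.7 fz -0.54 18.05
5 -0.569 -0.574 fr 2.2 ft 1.6 fz 0.40 18.3
6 -0.656 -0.659 fr 3.7 ft 2.4 fz 0.54 18.55
7 -0.743 -0.747 fr 4.7 ft 2.6 fz 0.65 18.8
8 -0.83 -0.834 fr 3.5 ft 1.7 fz 0.71 19.05
9 -0.918 -0.921 fr 3.2 ft 1.7 fz 0.93 19.3
10 -1.005 -1.008 fr 4.6 ft 1.8 fz 1.08 19.55
11 -1.092 -1.097 fr 4.9 ft 1.1 fz 0.26 19.8
```

Run:
```python
from turn import *
import json
d=json.load(open("st.json"));a=d["a"];b=np.array(d["b"]);Z=.159;fz=[.7]*5;lo=0
while a>-.045-2*np.pi*.8:
    a-=np.radians(5);manip.move_linear(at(a,Z),rate=.05);s,am,fr,ft,z=jf(b)
    m=np.median(fz[-5:]);print(round(a,3),"am %.3f fr %.1f ft %.1f fz %.2f"%(am,fr,ft,z),s["clock"])
    if m-z>2.2:
        manip.dwell(.1);z2=jf(b)[4];print("again",z2)
        if m-z2>2: print("DROP");break
    fz.append(z)
    if np.hypot(fr,ft)>16: print("FORCE");break
json.dump(dict(a=a,b=list(b)),open("st.json","w"))
```

```text
-1.179 am -1.184 fr 4.6 ft 1.8 fz 1.22 20.05
-1.267 am -1.271 fr 5.4 ft 2.6 fz 0.57 20.3
-1.354 am -1.362 fr 5.5 ft 1.2 fz 0.32 20.55
-1.441 am -1.451 fr 4.5 ft 2.1 fz 0.41 20.8
-1.529 am -1.539 fr 5.4 ft 2.4 fz 1.28 21.05
-1.616 am -1.629 fr 5.0 ft 1.1 fz 1.21 21.3
-1.703 am -1.718 fr 4.6 ft 2.1 fz 1.16 21.55
-1.79 am -1.808 fr 4.3 ft 2.1 fz 0.22 21.8
-1.878 am -1.894 fr 3.5 ft 1.6 fz 0.36 22.05
-1.965 am -1.983 fr 4.5 ft 0.4 fz 0.77 22.3
-2.052 am -2.072 fr 4.0 ft 1.5 fz 0.63 22.55
-2.139 am -2.156 fr 5.1 ft 1.2 fz 0.53 22.8
-2.227 am -2.247 fr 4.3 ft 0.8 fz 1.36 23.05
-2.314 am -2.337 fr 4.2 ft 0.9 fz 1.29 23.3
-2.401 am -2.420 fr 4.6 ft 0.8 fz 1.29 23.55
-2.488 am -2.535 fr 4.2 ft -3.9 fz 0.62 23.8
-2.576 am -2.600 fr 5.5 ft -3.3 fz -2.65 24.05
again -2.1200121700597854
DROP
```

The drop came at about -2.5 rad, 0.39 turn back: ft reversed and Fz fell 3.6 N. I'll check the hub height from the wrist camera, then turn forward one full turn.

Run:
```python
from turn import *
from cell import cams
import json
b=np.array(json.load(open("st.json"))["b"])
def hub(n):
    s=manip.state();c=cams.capture("side");J=tojig(cloud(c));i=c["image"].astype(int);sat=i.max(-1)-i.min(-1)
    m=(c["z_map"]>0)&(sat<30)&(np.hypot(J[...,0],J[...,1]-.068)<.012)&(J[...,2]>.115)&(J[...,2]<.17)
    print(n,"hub",m.sum(),np.percentile(J[m][:,2],[50,90,98]).round(4) if m.any() else 0)
    cv2.imwrite(f"pics/{n}.png",cv2.resize(c["image"][205:345,215:375],None,fx=4,fy=4))
import h
c0=dict(np.load("side0.npz"));J=tojig(cloud(c0));i=c0["image"].astype(int);sat=i.max(-1)-i.min(-1)
m=(sat<30)&(np.hypot(J[...,0],J[...,1]-.068)<.012)&(J[...,2]>.115)&(J[...,2]<.17);print("start",m.sum(),np.percentile(J[m][:,2],[50,90,98]))
hub("drop")
a1=-2.576;a2=3.745;Z=.159
N=46
for k in range(1,N+1):
    a=a1+(a2-a1)*k/N
    manip.move_linear(at(a,Z-.006*k/N),rate=.05);s,am,fr,ft,z=jf(b)
    if k%3==0 or np.hypot(fr,ft)>12: print(round(a,3),"am %.3f fr %.1f ft %.1f fz %.2f"%(am,fr,ft,z),round(s["clock"],1))
    if np.hypot(fr,ft)>18: print("FORCE");break
json.dump(dict(a=a,b=list(b)),open("st.json","w"))
manip.dwell(.4);hub("end");s,am,fr,ft,z=jf(b);print(am,fr,ft,z,s["gripper_width"],s["grasp_force"],s["clock"])
```

```text
start 106 [0.14354972 0.15251912 0.15526898]
drop hub 89 [0.14   0.1479 0.1508]
-2.164 am -2.156 fr 6.7 ft -2.0 fz -1.77 25.0
-1.752 am -1.719 fr 7.0 ft -1.8 fz -2.37 25.9
-1.339 am -1.298 fr 4.4 ft -1.5 fz -1.97 26.7
-0.927 am -0.905 fr 4.4 ft 0.2 fz -2.41 27.5
-0.515 am -0.505 fr 4.1 ft 0.3 fz -2.51 28.3
-0.103 am -0.092 fr 2.6 ft -0.3 fz -3.08 29.1
0.31 am 0.328 fr -2.8 ft 1.0 fz -3.17 30.0
0.722 am 0.726 fr -5.6 ft 1.0 fz -2.73 30.8
1.134 am 1.117 fr -9.2 ft 0.4 fz -2.36 31.6
1.546 am 1.515 fr -6.1 ft -0.0 fz -1.71 32.5
1.959 am 1.933 fr -4.8 ft -0.4 fz -2.66 33.3
2.371 am 2.361 fr -3.3 ft -0.7 fz -2.09 34.1
2.783 am 2.783 fr -3.9 ft 0.5 fz -3.95 34.9
3.195 am -3.082 fr -2.9 ft -0.6 fz -3.77 35.8
3.608 am -2.669 fr 1.9 ft -1.0 fz -3.04 36.6
end hub 77 [0.1326 0.1407 0.1432]
-2.5320686130338346 6.3673697084707594 -0.24617645246488085 -3.6833098244801348 0.020892490028605076 24.999522529542446 37.3
```

View pics/end.png

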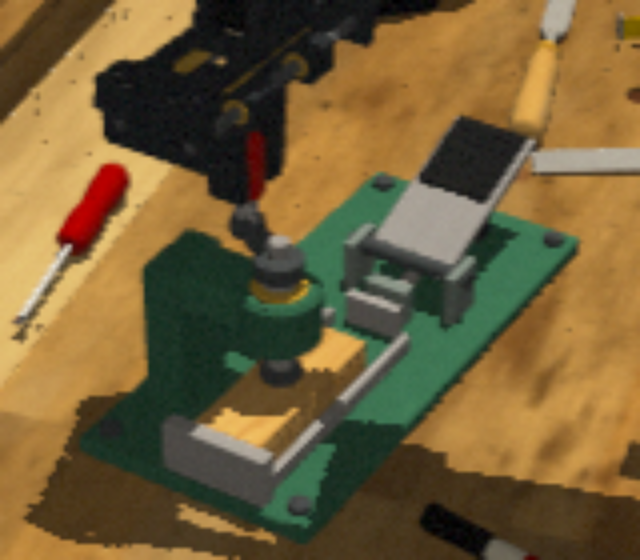

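The end view shows the handle still gripped at (255,165), the block against the fence and the pedal up. The hub heights were 155.3, then 150.8 after the drop, then 143.2 mm, which matches a drop and then 8 mm of sink.

```bash
python3 -c "
from cell import order
print(order.close_job())"
```

```text
the job is handed in; nothing more can be done
None
```

The job is done and handed in at about 37 s: the pedal was pressed to its stop and let up, the block is home against the fence, and the screw dropped off the thread 0.39 turn back and was then turned forward one full turn, with the red handle still gripped and the screw still.

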